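Pin the swing arm into its yoke

ROBOT

A 7-joint arm with a two-finger parallel gripper is mounted at the origin on a cart in front of the work surface, level with it; the furniture and walls round the work are solid. World frame = base frame: x ahead of the robot, y to its left, z up, the work surface at z = 0. Lengths are in m, angles in rad, forces in N, time in s.
With the tool pointing down it reaches from about 0.4 to 0.925 m from the base axis. Payload 4.1 kg.
Tool frame: the origin (TCP) lies between the finger pads; the fingertips stand 17 mm ahead of it and the grasp point (between the pads) lies 2 mm behind it (arm.tip_extent is the z of the fingertips in the tool frame, in m); z points along the fingers, y is the line along which they close (so a half turn about z gives the same grasp; the last joint's range is limited). The gripper opens to 85 mm and grips with 20 to 120 N. Pads are 22 mm wide; open, the fingers measure 114 mm over their backs; the gripper's body (76 mm by 85 mm) begins 54 mm behind the grasp point. The pads swing forward as they close: fully open they stand 13 mm farther back than shut.
Start: joints at [-1.411, 0.398, 0.045, 1.537, -0.019, 1.207, -0.051], TCP at [0.166, 0.628, 0.248] pointing down, gripper open.
Joint ranges: [-2.82, 2.82], [-0.49, 2.23], [-1.37, 1.46], [0, 2.46], [-1.36, 4.5], [0.23, 2], [-2.94, 2.94]. Speed limits (rad/s): [2.57, 2.57, 3.14, 3.14, 3.14, 3.14, 3.14].

INTERFACE

Orientations are given as a unit quaternion [w, x, y, z].
In Python, from workcell import arm, eyes gives the robot as it stands. Calls block until the motion is done:
- arm.move_ptp(position, orientation): joint-space move of the TCP to a pose.
- arm.move_straight(position, ori=None, v=0.15, until_force=None): straight line of the TCP; ori=None keeps the orientation; v is the mean speed in m/s. With until_force (N) it stops when the force on the tool has changed by that much, and returns True; else False.
- arm.goto_joints(angles): joint-space move.
- arm.command_gripper(opening, newtons=None): opening from 0.0 (shut) to 1.0 (fully open); newtons is the grip in N (None keeps the last); returns when the fingers have stopped.
- arm.pause(seconds).
- arm.ik(position, orientation): joint angles nearest the present ones, or None.
- eyes.capture(name): name is "side" or "top" or "wrist"; returns the picture (480x640x3 uint8, red, green, blue); there is no depth.
- eyes.camera_model(name): a dict with "fx", "fy", "cx", "cy" (pixels), "R" (3x3) and "t" (3): a world point X has camera coordinates R X + t; the wrist camera has in their place "mount" (4x4, takes a point from camera to tool coordinates, whose origin is the TCP and whose axes are the flange's). Camera axes: x right, y down, z forward; pixel columns grow to the right and rows downward; lengths in m; the calibration is good to about 2 mm. A picture is of the moment at which its call begins: read the wrist's pose just before it. camera_model takes no time and is no camera call.
A pose or a line that the arm cannot do raises arm.IKError and nothing moves.
- arm.hand_in(): hands the job in; it is judged then, once.
Trained networks look in the newest picture that a camera, given by its name, has taken for a name from the list of things; names that differ only in an ending like _2 or _b are one class to them, and where a whole thing is asked for, a point or a joint stands for the part that bears it (a point fixed in the world has none). Each returns a list of dicts, best first, with "p" (0 to 1); they miss things now and then, are a little off and sometimes report something else, mostly with a low value. They report only what shows in the picture. A call takes as long as a camera call. They do not tell look-alikes from the thing itself.
- eyes.regions_of(camera, target): "pixels" (480x640 bool, what is visible of it) and "extent" ([left, top, width, height] in pixels, round what is visible of it).
- eyes.pinpoint(camera, target): "uv" ([column, row] in pixels: a listed point, or the origin of a listed thing).
Readings, each from a call of its own:
- arm.current_t(): time.
- arm.current_joint_pos(): joint angles.
- arm.current_dq(): joint speeds.
- arm.current_joint_torque(): joint torques, N m.
- arm.current_tool_pos(): TCP position.
- arm.current_tcp_rot(): TCP orientation.
- arm.current_contact_force(): force on the tool from outside, world axes, zero at the start.
- arm.current_moment(): the same for the moment, N m.
- arm.current_opening(): opening from 0.0 (shut) to 1.0 (fully open).
- arm.current_grip_force(): force on a finger pad.
Only numpy, scipy, OpenCV 4.12 (cv2) and the standard library are available. Lean on these libraries where they do the work, as an engineer would, in place of code of your own. Each camera call takes 0.05 s, during which the arm holds its last target. There are 200 camera calls.

TASK

Lock the swing arm on the sloping stand: swing the arm, the one with the ball knob, fully into the yoke until it stops, then take the steel pin out of the wooden block and push it through the upper ear, the eye of the arm and the lower ear until its collar sits down on the upper ear. Let go of it and leave the tape measure, the roll of tape and the tube cutter where they are.

Things in the scene. Friction and masses are not known exactly. Their poses are not given: they have to be found in the camera images.
- stand: fixed grey sheet-steel stand, base 156 (x) x 200 (y) mm; origin at the underside centre of its base on the worktop; z up, x points from its low front edge to its high rear. Its sloping plate rises at 35 degrees from the low front (-x) to the rear, top rear edge about 117 mm high
- yoke_mouth (a point): centre of the hole's mouth on top of the upper ear of the yoke, about 131 mm above the worktop. z points out of the hole (35 degrees from vertical, leaning to the stand's front), x up the slope, y across the slope towards the arm's pivot. Along -z from here: upper ear 0 to 8 mm, gap for the arm's eye 8 to 24 mm, lower ear 24 to 32 mm, sloping plate at 56 mm. Holes 19 mm in diameter
- eye_mid (a point): centre of the eye (ring, outside 40 mm, hole 22 mm, 10 mm thick) at the free end of the steel swing arm; z along the eye's axis, parallel to yoke_mouth's z; y points from the eye along the arm to its pivot, 120 mm away. With the arm at its stop this point lies 16 mm below yoke_mouth, on the holes' axis
- knob_mid (a point): centre of the black ball (22 mm in diameter) on the 14 mm thick stem that stands on the swing arm 55 mm from the pivot; same axes as eye_mid. The stem runs from the ball 32 mm down along -z to the top of the arm (a flat bar 22 mm wide, 10 mm thick), which lies 45 mm above the sloping plate
- swing_arm (a joint): angle of the swing arm about its pivot, rad: 0 = against its stop, eye in line with the ears' holes; grows (to 0.9) as the eye swings down the slope towards the stand's front. It stays where it is left (friction 0.14 N m): about 4 N on the knob moves it up the slope
- pin: loose steel pin, 120 g, round about its z axis. Origin at the underside of its collar, on the axis. Below (-z): shank 16 mm in diameter and 52 mm long, tapering over the last 10 mm to 7 mm. Above (+z): collar 32 mm in diameter, 4 mm thick, then a grip 24 mm in diameter up to z = 30 mm. It starts upright in the wooden block, collar on the block's top
- pin_block: fixed wooden block 70 x 70 x 60 mm high with an 18 mm hole, 56 mm deep, in the middle of its top; origin at its underside centre
- tape_measure: loose black and yellow tape measure, 64 x 72 x 33 mm, left of the work; origin at its underside centre; to be left alone
- roll: loose roll of masking tape, 92 mm across, 25 mm high, lying flat behind the slitting jig; origin at its underside centre; to be left alone
- yoke: fixed dark steel yoke on the stand's sloping plate: two flat ears, 46 mm across and 8 mm thick, one above the other, joined by a web up the slope of them (21.5 to 35.5 mm from the holes' axis, level with the upper ear). Origin on the holes' axis at the sloping plate's surface; axes as yoke_mouth
- tube_cutter: loose small tube cutter with a blue body, 37 x 114 x 20 mm, lying near the front edge of the worktop; origin at its underside centre; to be left alone
Mind the look-alikes: they are no part of the job. Of the things like the pin, leave any that is green; of the rest the smaller one is meant.

How it is judged:
By the outcome, as a careful person would: the job done as asked, in the order asked, and still so for the second after the job is handed in, with the robot touching nothing.
It also fails if it takes over 48 s, if anything falls off the work surface, if the arm or the gripper's body presses on something with over 40 N, if the wrist force passes 120 N, or if a joint passes its speed limit or range.

## Working session

There is one attempt and no reset: what is moved stays moved. The work goes in short steps, each a Python script; the robot and the scene stay as the last script left them, time stands still between calls to the robot, and variables do not carry over. Pictures are saved under pics/ and viewed, at most 10 in all, crops included, and the job is handed in when it is done.

```bash
mkdir -p pics; ls; cat > h.py <<'E'
import numpy as np, cv2
from scipy.spatial.transform import Rotation as Rn
from workcell import arm, eyes
def cam(n):
    m=eyes.camera_model(n); 
    if 'R' in m: R,t=np.array(m['R']),np.array(m['t'])
    else:
        M=np.array(m['mount']); q=arm.current_tcp_rot(); W=np.eye(4)
        W[:3,:3]=Rn.from_quat(np.roll(q,-1)).as_matrix(); W[:3,3]=arm.current_tool_pos()
        C=np.linalg.inv(W@M); R,t=C[:3,:3],C[:3,3]
    K=np.array([[m['fx'],0,m['cx']],[0,m['fy'],m['cy']],[0,0,1]]); return K,R,t
def proj(c,X): K,R,t=c; p=K@(R@np.asarray(X)+t); return p[:2]/p[2]
def ray(c,uv): K,R,t=c; d=R.T@np.linalg.inv(K)@[uv[0],uv[1],1]; return -R.T@t,d
def atz(c,uv,z): o,d=ray(c,uv); return o+d*(z-o[2])/d[2]
def tri(obs):
    A=np.zeros((3,3));b=np.zeros(3);L=[]
    for c,uv in obs:
        o,d=ray(c,uv); d=d/np.linalg.norm(d); P=np.eye(3)-np.outer(d,d); A+=P;b+=P@o
    X=np.linalg.solve(A,b); return X,[np.round(proj(c,X)-uv,1) for c,uv in obs]
def quat(z,y):
    z=z/np.linalg.norm(z); y=y-z*(y@z); y/=np.linalg.norm(y)
    return np.roll(Rn.from_matrix(np.c_[np.cross(y,z),y,z]).as_quat(),1)
def snap(n,f):
    c=cam(n); im=eyes.capture(n); cv2.imwrite('pics/'+f,im[:,:,::-1]); return c,im
E
python3 - <<'E'
from h import *
np.set_printoptions(precision=3,suppress=True)
for n in ('side','top'):
    c,im=snap(n,n+'0.png'); print(n,'campos',-c[1].T@c[2])
    for k in 'stand yoke_mouth eye_mid knob_mid pin pin_block yoke tape_measure roll tube_cutter'.split():
        print(k,[(np.round(d['uv'],1).tolist(),round(d['p'],2)) for d in eyes.pinpoint(n,k)])
print(arm.current_t())
E
```

```text
pics
side campos [0.191 1.199 0.458]
stand []
yoke_mouth [([333.5, 204.9], 0.91)]
eye_mid [([342.9, 228.3], 0.62)]
knob_mid [([339.5, 216.2], 0.89)]
pin [([349.2, 303.4], 0.7), ([386.2, 280.6], 0.66), ([266.3, 252.4], 0.6)]
pin_block [([379.2, 308.2], 0.74)]
yoke [([319.2, 217.7], 0.67), ([239.9, 290.8], 0.25)]
tape_measure [([322.8, 382.1], 0.88)]
roll [([240.9, 291.7], 0.74), ([334.1, 204.5], 0.19)]
tube_cutter [([399.0, 278.3], 0.67)]
top campos [0.244 0.338 1.428]
stand [([408.5, 233.3], 0.9)]
yoke_mouth [([437.4, 221.7], 0.85), ([407.2, 230.6], 0.4)]
eye_mid [([431.3, 243.6], 0.72)]
knob_mid [([405.9, 242.3], 0.97)]
pin [([328.2, 315.1], 0.7), ([350.5, 205.3], 0.7), ([269.4, 304.4], 0.59)]
pin_block [([327.4, 316.5], 0.9)]
yoke [([430.9, 215.8], 0.7)]
tape_measure [([214.6, 314.2], 0.94)]
roll [([303.2, 207.1], 0.63)]
tube_cutter [([394.8, 321.5], 0.68)]
1.1
```

View pics/top0.png

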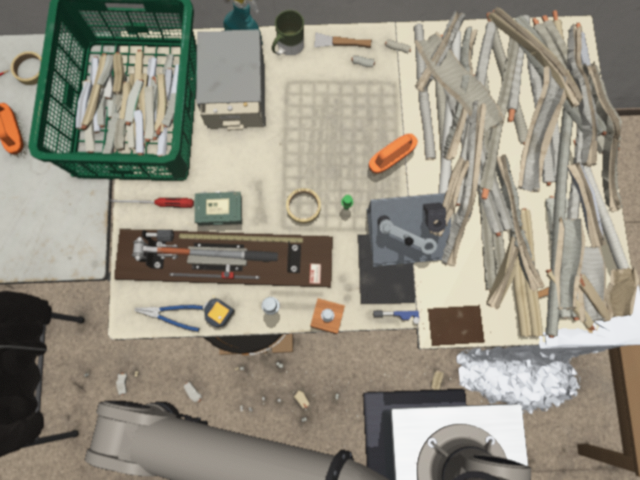

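View pics/side0.png

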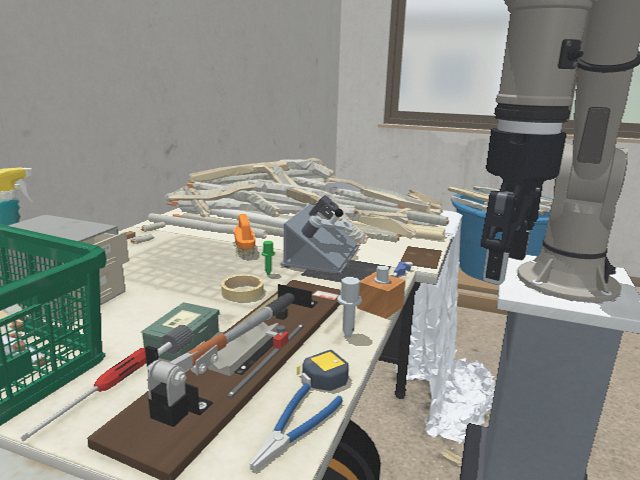

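```bash
python3 - <<'E'
from h import *
np.set_printoptions(precision=4,suppress=True)
s,t=cam('side'),cam('top')
for n,a,b in [('mouth',(333.5,204.9),(437.4,221.7)),('eye',(342.9,228.3),(431.3,243.6)),('knob',(339.5,216.2),(405.9,242.3)),('yoke',(319.2,217.7),(430.9,215.8))]+[('pin%d%d'%(i,j),a,b) for i,a in enumerate([(349.2,303.4),(386.2,280.6),(266.3,252.4)]) for j,b in enumerate([(328.2,315.1),(350.5,205.3),(269.4,304.4)])]:
    print(n,*tri([(s,a),(t,b)]))
print('stand',atz(t,(408.5,233.3),0),'block',atz(t,(327.4,316.5),0))
E
```

```text
mouth [0.582  0.0372 0.13  ] [array([-1.2, -0.3]), array([0.4, 1.3])]
eye [0.5465 0.0444 0.0715] [array([0.6, 0.1]), array([-0.2, -0.6])]
knob [0.5373 0.1157 0.1254] [array([-0.5, -0.1]), array([0.1, 0.5])]
yoke [0.6128 0.0443 0.0919] [array([0.8, 0.2]), array([-0.3, -0.8])]
pin00 [ 0.4137  0.3121 -0.0016] [array([14.1,  2.2]), array([ -3.1, -11.3])]
pin01 [ 0.5735  0.2209 -0.0281] [array([-40.9, -16. ]), array([ 6.2, 38.7])]
pin02 [0.4073 0.4483 0.0684] [array([-1. , -0.2]), array([0.2, 0.7])]
pin10 [0.3747 0.3061 0.061 ] [array([-1.9, -0.4]), array([0.3, 1.6])]
pin11 [0.5151 0.2325 0.0619] [array([-55.2, -23. ]), array([ 5.3, 53.7])]
pin12 [0.3733 0.4399 0.1225] [array([-16.5,  -3.8]), array([ 2.1, 12.5])]
pin20 [0.4818 0.3579 0.1141] [array([60.5,  4.1]), array([-22.9, -44.8])]
pin21 [0.6651 0.2406 0.0518] [array([3.3, 0.8]), array([-1.2, -2.9])]
pin22 [0.4705 0.4734 0.1532] [array([44.8,  6.1]), array([-14.3, -30.5])]
stand [0.5907 0.0861 0.    ] block [0.3811 0.3075 0.    ]
```

Top view: three pin-like things. The green one at (348,202) is excluded. The grey one standing free at (270,304) is the larger. The grey one in the wooden block at (328,315) is smaller and sits in the block, so it is the one meant. I'll confirm that in a crop while fitting the stand geometry.

```bash
cat > fit.py <<'E'
from h import *
from scipy.optimize import least_squares
a=np.radians(35)
def frame(yaw):
    Rz=Rn.from_euler('z',yaw).as_matrix()
    return Rz@np.c_[[np.cos(a),0,np.sin(a)],[0,1,0],[-np.sin(a),0,np.cos(a)]]
def model(p):
    F=frame(p[3]); x,y,n=F.T; M=p[:3]; P=M-.016*n+.12*y; d=-np.cos(p[4])*y-np.sin(p[4])*x
    return dict(mouth=M,eye=P+.12*d,knob=P+.055*d+.037*n,yoke=M-.056*n)
def fit(obs,p0=(.582,.037,.131,0,.4)):
    def r(p):
        m=model(p); return np.r_[np.concatenate([(proj(c,m[k])-uv)*w for c,k,uv,w in obs]),(p[2]-.131)/.001]
    s=least_squares(r,p0,loss='soft_l1'); return s.x,r(s.x)
E
python3 - <<'E'
from fit import *
np.set_printoptions(precision=4,suppress=True)
s,t=cam('side'),cam('top')
obs=[(s,'mouth',(333.5,204.9),1),(t,'mouth',(437.4,221.7),1),(s,'eye',(342.9,228.3),1),(t,'eye',(431.3,243.6),1),(s,'knob',(339.5,216.2),1),(t,'knob',(405.9,242.3),1)]
p,r=fit(obs); print(p,r); np.save('p.npy',p)
F=frame(p[3]);x,y,n=F.T; M=p[:3]
print(model(p)); print(F)
for yy in (x,-x,y,-y):
    q=quat(-n,yy)
    print([None if (j:=arm.ik(M+d*n,q)) is None else np.round(j,2) for d in (.022,.1,.2)])
im=cv2.imread('pics/side0.png')[240:350,230:420]; cv2.imwrite('pics/crop.png',cv2.resize(im,None,fx=4,fy=4,interpolation=cv2.INTER_CUBIC))
m=eyes.camera_model('wrist'); print(m)
E
```

```text
[0.5839 0.0397 0.1301 0.1374 0.5355] [-2.2088 -0.1468 -0.7354  0.5221  2.     -2.6926 -1.7487  0.7401 -0.0374
 -3.3735  4.1452 -1.0007 -0.9419]
{'mouth': array([0.5839, 0.0397, 0.1301]), 'eye': array([0.541 , 0.0508, 0.0818]), 'knob': array([0.5392, 0.1069, 0.1312]), 'yoke': array([0.6157, 0.0441, 0.0842])}
[[ 0.8114 -0.137  -0.5682]
 [ 0.1122  0.9906 -0.0786]
 [ 0.5736  0.      0.8192]]
[array([-1.08,  0.29,  1.07,  2.3 , -1.34,  0.27,  1.27]), array([-1.04, -0.12,  0.86,  2.33,  0.36,  0.3 , -0.33]), array([-1.07, -0.48,  0.66,  2.31,  0.68,  0.71, -0.65])]
[array([-1.08,  0.29,  1.07,  2.3 , -1.34,  0.27, -1.87]), array([-1.12, -0.13,  0.92,  2.33,  0.42,  0.31,  2.75]), array([-1.1 , -0.49,  0.67,  2.31,  0.7 ,  0.72,  2.47])]
[array([ 0.89,  0.31, -1.15,  2.26,  1.21,  0.31,  0.46]), array([-1.21, -0.16,  1.  ,  2.33,  0.51,  0.32,  1.09]), array([-0.99, -0.45,  0.62,  2.31,  0.62,  0.67,  0.98])]
[array([-1.08,  0.29,  1.07,  2.3 , -1.34,  0.27, -0.3 ]), array([-0.74, -0.08,  0.58,  2.32,  0.19,  0.28, -1.75]), array([-0.55, -0.33,  0.32,  2.3 ,  0.28,  0.56, -1.85])]
{'fx': 422.9669826903356, 'fy': 422.9669826903356, 'cx': 319.31234179006265, 'cy': 244.21512630060775, 'mount': array([[ 0.0007, -0.962 , -0.2729,  0.0689],
       [ 1.    ,  0.0008, -0.0002, -0.0004],
       [ 0.0004, -0.2729,  0.962 , -0.1263],
       [ 0.    ,  0.    ,  0.    ,  1.    ]])}
```

View pics/crop.png

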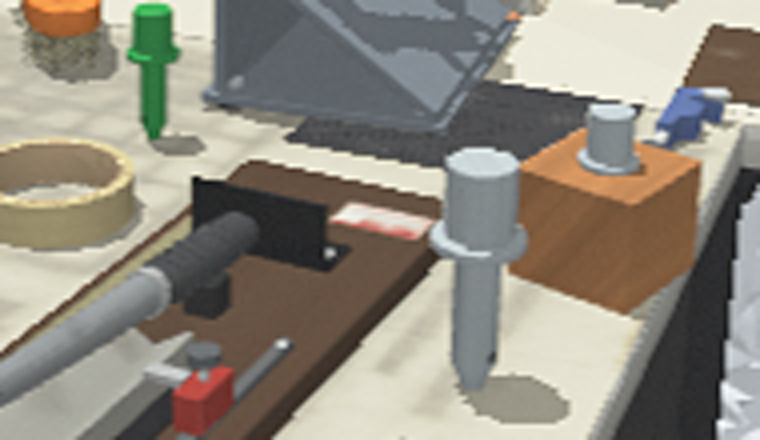

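The crop shows the loose pin at (475,260) is clearly bigger than the one in the block at (610,135), and the third is green. The pin in the block is therefore the target. Next is a closer wrist view of the stand.

```bash
python3 - <<'E'
from fit import *
np.set_printoptions(precision=4,suppress=True)
p=np.load('p.npy'); F=frame(p[3]);x,y,n=F.T; M=p[:3]
s,t=cam('side'),cam('top')
arm.move_ptp(M+.16*n-.01*x+.04*y,quat(-n,-y))
c,im=snap('wrist','w1.png')
obs=[(s,'mouth',(333.5,204.9),.5),(t,'mouth',(437.4,221.7),.5),(s,'eye',(342.9,228.3),.5),(t,'eye',(431.3,243.6),.5),(s,'knob',(339.5,216.2),.5),(t,'knob',(405.9,242.3),.5)]
m=model(p)
for k in ('mouth','eye','knob'):
    d=eyes.pinpoint('wrist','yoke_mouth' if k=='mouth' else k+'_mid'); print(k,[(np.round(e['uv'],1),round(e['p'],2)) for e in d],proj(c,m[k]))
    if d: obs.append((c,k,d[0]['uv'],1))
p,r=fit(obs,p); print(p,r); np.save('p1.npy',p); print(arm.current_t(),arm.current_joint_pos())
E
```

```text
mouth [(array([377.2, 221.5]), 0.6)] [377.6338 215.174 ]
eye [(array([346.4, 291.9]), 0.64)] [349.7867 289.2699]
knob [(array([265.4, 259. ]), 0.93)] [270.0355 263.2247]
[0.5789 0.0395 0.1307 0.0465 0.5201] [-0.1836 -0.1024 -0.2112  1.2316  1.3033 -1.4342 -1.3368  0.8071 -0.5846
 -1.7877  1.4106 -0.9216  0.1623 -0.0222 -0.4858 -0.4643  0.2024  0.3423
 -0.251 ]
3.5917 [-0.4874 -0.2243  0.1782  2.3359  0.3162  0.4396 -1.98  ]
```

View pics/w1.png

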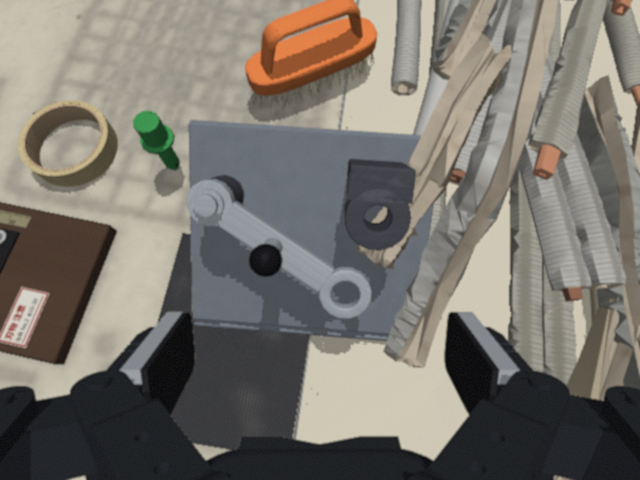

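Wrist view: the eye ring is at (346,292), the knob at (265,259) and the upper ear's hole at about (378,216). All three agree with the fit. Now I push the knob up the slope with the fingers shut.

```bash
cat > push.py <<'E'
from fit import *
np.set_printoptions(precision=4,suppress=True)
p=np.load('p1.npy'); F=frame(p[3]);x,y,n=F.T
k1=model(p)['knob']; p0=p.copy(); p0[4]=0; k0=model(p0)['knob']
arm.command_gripper(0.0,40)
for tl in (0,10,20,30):
    nn=Rn.from_rotvec(np.radians(tl)*y).apply(n); q=quat(-nn,-y)
    A=k1-.042*x-.003*n; B=k0-.010*x-.003*n
    try:
        arm.move_straight(A+.05*n,q,v=.15); arm.move_straight(A,v=.1)
        hit=arm.move_straight(B,v=.06,until_force=14); break
    except arm.IKError as e: print(tl,e)
print(tl,hit,arm.current_contact_force(),(arm.current_tool_pos()-k0)@F, arm.current_t(),arm.current_joint_pos())
E
python3 push.py
```

```text
0 the arm cannot follow that straight line within its joint ranges
10 True [ 0.5484 -0.3061 -0.4087] [-0.0226 -0.003  -0.0033] 6.825 [-0.3665  0.1857  0.0434  2.1943  0.3069  0.3761 -2.1169]
```

```bash
python3 - <<'E'
from fit import *
np.set_printoptions(precision=4,suppress=True)
p=np.load('p1.npy'); F=frame(p[3]);x,y,n=F.T
p0=p.copy(); p0[4]=0; k0=model(p0)['knob']; T=arm.current_tool_pos()
h=arm.move_straight(T+.012*x,v=.03,until_force=20); print(h,(arm.current_tool_pos()-k0)@F,arm.current_contact_force())
T=arm.current_tool_pos(); arm.move_straight(T-.03*x,v=.15); arm.move_straight(T-.03*x+.06*n,v=.15)
arm.move_ptp(p[:3]+.16*n-.01*x+.04*y,quat(-n,-y)); arm.command_gripper(1.0)
c,im=snap('wrist','w2.png'); m=model(p0)
for k in ('mouth','eye','knob'):
    d=eyes.pinpoint('wrist','yoke_mouth' if k=='mouth' else k+'_mid'); print(k,[(np.round(e['uv'],1),round(e['p'],2)) for e in d],proj(c,m[k]))
np.save('c2.npy',np.array([*c],dtype=object),allow_pickle=True)
print(arm.current_t())
# IK checks for grasp tilt
x1,y1=x,y
for tl in (0,10,15,20,25):
    nn=Rn.from_rotvec(np.radians(tl)*y).apply(n); 
    print(tl,[None if (j:=arm.ik(p[:3]+d*n,quat(-nn,-y))) is None else np.round(j,2) for d in (.022,.1)])
pin=np.array([.3747,.306,.06])
r=pin[:2]/np.linalg.norm(pin[:2]); rx=np.r_[r,0]; ty=np.array([-r[1],r[0],0])
for tl in (0,10,15,20,25):
    nn=Rn.from_rotvec(np.radians(tl)*ty).apply([0,0,1]) 
    print(tl,nn,[None if (j:=arm.ik(pin+[0,0,d],quat(-nn,s*ty))) is None else np.round(j,2) for d in (.022,.1) for s in (1,-1)])
E
```

```text
False [-0.0217 -0.0033 -0.0033] [-15.4882   2.366   -4.1475]
mouth [(array([377.3, 213.1]), 0.97)] [376.697  214.3435]
eye [(array([373.7, 204.7]), 0.72)] [373.821  209.8313]
knob [(array([280.3, 219.1]), 0.89)] [279.6704 220.9623]Traceback (most recent call last):
  File "<stdin>", line 11, in <module>
ValueError: could not broadcast input array from shape (3,3) into shape (3,)
```

View pics/w2.png

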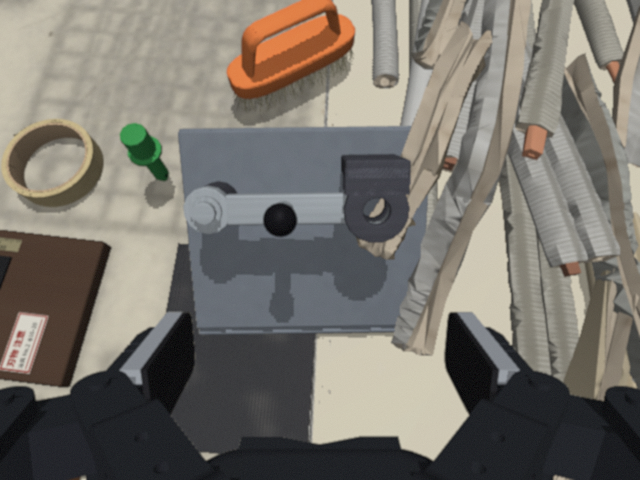

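The arm is in: the eye is under the ear and the bar square to the yoke at row ~210, and it did not move further under 15 N. Next I refit and check reach for insertion and grasp.

```bash
python3 - <<'E'
from fit import *
np.set_printoptions(precision=4,suppress=True)
p=np.load('p1.npy'); c=cam('wrist')
import fit as f
s,t=cam('side'),cam('top')
def r(v):
    q=np.r_[v,0]; m=model(q); q5=np.r_[v,.52]; 
    R=[(proj(c,m['mouth'])-(377.3,213.1)),(proj(c,m['eye'])-(373.7,204.7))*.3,(proj(c,m['knob'])-(280.3,219.1)),(proj(s,m['mouth'])-(333.5,204.9))*.5,(proj(t,m['mouth'])-(437.4,221.7))*.4]
    return np.r_[np.concatenate(R),(v[2]-.131)/.001]
S=least_squares(r,p[:4],loss='soft_l1'); print(S.x,r(S.x)); q=np.r_[S.x,0]; np.save('p2.npy',q)
F=frame(q[3]);x,y,n=F.T; M=q[:3]
print('shift in stand frame mm',(M-p[:3])@F*1e3, 'knob shift',(model(q)['knob']-model(np.r_[p[:4],0])['knob'])@F*1e3)
for tl in (0,10,15,20,25):
    nn=Rn.from_rotvec(np.radians(tl)*y).apply(n)
    print(tl,[None if (j:=arm.ik(M+d*n,quat(-nn,k*y))) is None else np.round(j,2) for d in (.022,.09) for k in (-1,1)])
pin=np.array([.3747,.306,.06])
r_=pin/np.linalg.norm(pin[:2]); ty=np.array([-r_[1],r_[0],0])
for tl in (0,10,15,20,25):
    nn=Rn.from_rotvec(np.radians(tl)*ty).apply([0,0,1.])
    print(tl,nn,[None if (j:=arm.ik(pin+[0,0,d],quat(-nn,k*ty))) is None else np.round(j,2) for d in (.022,.15) for k in (1,-1)])
print(arm.current_t())
E
```

```text
[0.5799 0.0392 0.131  0.0439] [-0.0274 -0.2575  0.2103  1.1123 -0.0059  0.0094 -0.3447 -0.1851 -0.1105
  0.8062 -0.0198]
shift in stand frame mm [ 0.9624 -0.4315 -0.3916] knob shift [ 1.0987 -0.4004 -0.4871]
0 [array([ 0.51,  0.19, -0.76,  2.28,  1.11,  0.24, -2.75]), array([ 0.85,  0.29, -1.15,  2.27,  1.28,  0.37,  0.27]), array([-0.4 , -0.04,  0.19,  2.32,  0.38,  0.27, -2.08]), array([-1.  , -0.08,  0.77,  2.33,  0.54,  0.3 ,  0.93])]
10 [array([-0.34,  0.17,  0.18,  2.17,  0.06,  0.37, -1.74]), array([-0.97,  0.26,  0.91,  2.19, -0.47,  0.39,  1.89]), array([-0.5 ,  0.01,  0.31,  2.2 ,  0.12,  0.5 , -1.8 ]), array([-1.57, -0.05,  1.38,  2.21,  0.21,  0.51,  1.27])]
15 [array([-0.42,  0.2 ,  0.29,  2.11, -0.04,  0.49, -1.64]), array([-0.87,  0.27,  0.81,  2.12, -0.36,  0.5 ,  1.79]), array([-0.55,  0.05,  0.38,  2.14,  0.04,  0.62, -1.73]), array([-1.84, -0.39,  1.45,  2.15,  0.7 ,  0.81,  0.84])]
20 [array([-0.51,  0.24,  0.4 ,  2.05, -0.12,  0.61, -1.57]), array([ 0.79,  0.43, -1.15,  2.02,  0.67,  0.78,  0.89]), array([-0.61,  0.09,  0.46,  2.07, -0.02,  0.72, -1.66]), array([
[... 874 characters left out ...]
), array([-0.93,  0.46,  0.21,  1.91, -0.12,  1.05, -1.54]), array([ 0.11,  0.52, -1.15,  1.78,  0.38,  1.42,  1.09]), array([-0.9 ,  0.3 ,  0.17,  1.8 , -0.06,  1.31, -1.59])]
20 [0.2649 0.2163 0.9397] [array([ 0.05,  0.8 , -1.16,  1.82,  0.6 ,  1.37,  0.92]), array([-0.92,  0.51,  0.21,  1.85, -0.12,  1.15, -1.53]), array([ 0.07,  0.59, -1.16,  1.72,  0.39,  1.52,  1.06]), array([-0.9 ,  0.35,  0.18,  1.75, -0.07,  1.4 , -1.58])]
25 [0.3273 0.2673 0.9063] [array([ 0.03,  0.86, -1.16,  1.76,  0.59,  1.47,  0.91]), array([-0.91,  0.56,  0.21,  1.79, -0.13,  1.24, -1.52]), array([ 0.04,  0.65, -1.16,  1.67,  0.4 ,  1.62,  1.03]), array([-0.89,  0.41,  0.18,  1.69, -0.08,  1.48, -1.57])]
9.825
```

Vision puts the knob 1.1 mm up-slope, which agrees with the touch result, so the position is trusted. I'll grip the pin with the tool leaning 12° so that the insertion pose stays clear of the joint limits.

```bash
cat > g.py <<'E'
from fit import *
np.set_printoptions(precision=4,suppress=True)
TL=np.radians(12)
def gpose(pin):
    r=np.r_[pin[:2]/np.linalg.norm(pin[:2]),0]; ty=np.cross([0,0,1.],r)
    nn=Rn.from_rotvec(TL*ty).apply([0,0,1.]); return quat(-nn,-ty),nn
E
python3 - <<'E'
from g import *
pin=np.array([.3747,.306,.06]); q,nn=gpose(pin)
arm.move_ptp(pin+[0,0,.024]+.09*nn,q)
c,im=snap('wrist','w3.png')
d=eyes.pinpoint('wrist','pin'); print([(np.round(e['uv'],1),round(e['p'],2),atz(c,e['uv'],.06)) for e in d],proj(c,pin))
for e in eyes.regions_of('wrist','pin'): print(e['extent'],e['p'])
d=eyes.pinpoint('wrist','pin_block'); print([(np.round(e['uv'],1),round(e['p'],2),atz(c,e['uv'],.0)) for e in d])
print(arm.current_t())
E
```

```text
[(array([105.1,  19.7]), 0.69, array([0.4009, 0.4517, 0.06  ])), (array([317.2, 229.6]), 0.6, array([0.379 , 0.3078, 0.06  ]))] [315.0174 236.5314]
[287.9, 206.0, 53.7, 68.0] 0.68
[11.7, 1.2, 164.3, 72.6] 0.67
[(array([319.2, 193. ]), 0.67, array([ 0.3796,  0.3067, -0.    ]))]
11.0833
```

View pics/w3.png

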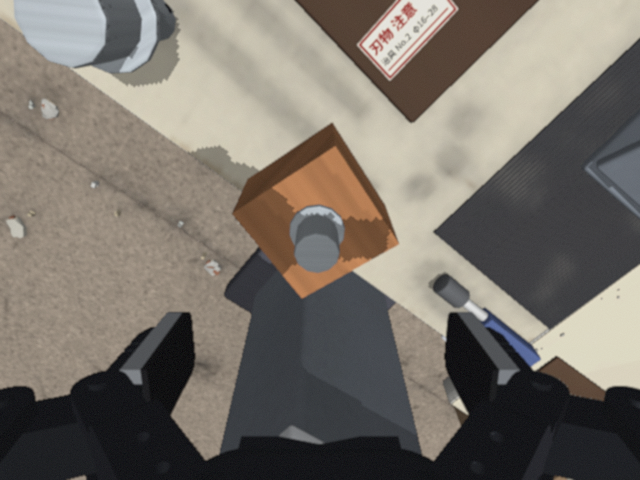

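Wrist view: the pin stands in the block, collar at about (317,231) and grip top at (316,252), giving (0.379, 0.307). The block estimate agrees, so I grasp it and lift.

```bash
python3 - <<'E'
from g import *
c=cam('wrist'); print('top',atz(c,(316.5,252),.09),'collar',atz(c,(317,231),.064))
pin=np.array([.3787,.3073,.06]); q,nn=gpose(pin)
arm.move_straight(pin+[0,0,.024]+.05*nn,q,v=.15)
h=arm.move_straight(pin+[0,0,.024],v=.08,until_force=8); print(h,arm.current_tool_pos())
arm.command_gripper(0.0,60); print(arm.current_opening(),arm.current_grip_force(),arm.current_contact_force())
T=arm.current_tool_pos(); arm.move_straight(T+[0,0,.075],v=.12)
print(arm.current_opening(),arm.current_grip_force(),arm.current_contact_force(),arm.current_t())
p=np.load('p2.npy'); F=frame(p[3]);x,y,n=F.T; nn=Rn.from_rotvec(TL*y).apply(n)
arm.move_ptp(p[:3]+(.024+.075)*n,quat(-nn,-y))
s,_=snap('side','s2.png'); im=cv2.imread('pics/s2.png')[120:270,230:430]; cv2.imwrite('pics/s2c.png',cv2.resize(im,None,fx=4,fy=4,interpolation=cv2.INTER_CUBIC))
M=p[:3]; print('tip',proj(s,M+.023*n)-(230,120),'origin',proj(s,M+.075*n)-(230,120),'mouth',proj(s,M)-(230,120),arm.current_t())
print(eyes.pinpoint('side','pin'))
c,_=snap('wrist','w4.png'); print([ (k,proj(c,M+d*n)) for k,d in (('mouth',0),('org',.075),('tip',.023))],eyes.pinpoint('wrist','yoke_mouth'))
E
```

```text
top [0.3798 0.3092 0.09  ] collar [0.3795 0.3087 0.064 ]
False [0.3791 0.3076 0.0843]
0.25729081157106926 58.643662333488464 [ 0.0408 -0.2658  3.8455]
0.2569956883418703 58.81402909755707 [ 0.0824  0.0933 -2.4024] 13.65
tip [107.9341  77.9998] origin [119.8292  62.8397] mouth [102.8105  84.5298] 14.8833
[{'uv': [266.6, 252.3], 'p': 0.74}, {'uv': [348.6, 300.0], 'p': 0.61}, {'uv': [348.0, 186.1], 'p': 0.56}]
[('mouth', array([322.0252, 219.0163])), ('org', array([322.8718, 300.5236])), ('tip', array([322.2272, 238.4704]))] [{'uv': [320.5, 220.4], 'p': 0.6}]
```

View pics/s2c.png

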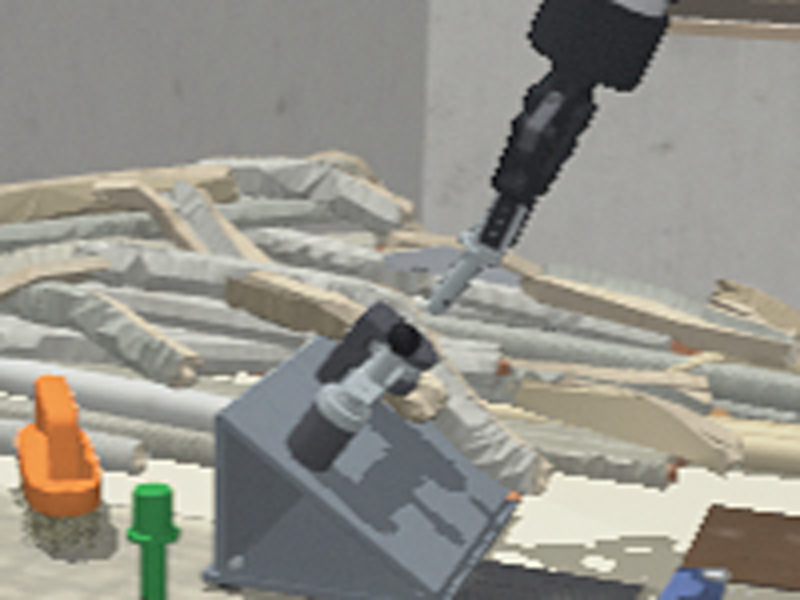

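View pics/w4.png

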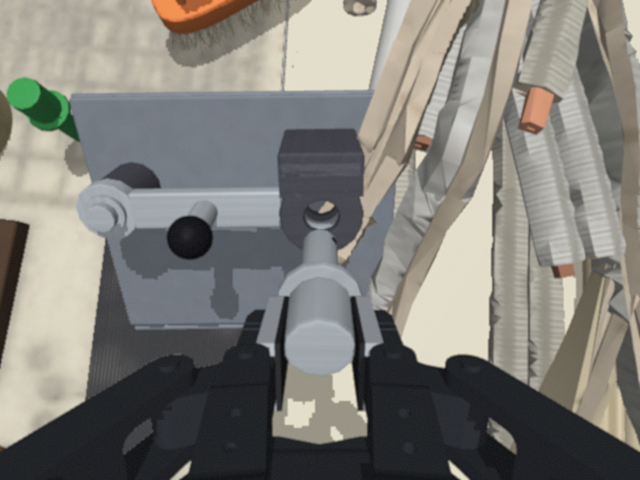

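Wrist and side views: the pin is gripped straight and its tip is right above the hole. One enlarged overlay of the predicted circles will give the residual offset.

```bash
python3 - <<'E'
from g import *
p=np.load('p2.npy'); F=frame(p[3]);x,y,n=F.T; M=p[:3]; c=cam('wrist')
im=cv2.imread('pics/w4.png'); S=6; x0,y0=258,175; cr=cv2.resize(im[y0:y0+98,x0:x0+130],None,fx=S,fy=S,interpolation=cv2.INTER_CUBIC)
T=arm.current_tool_pos(); O=T-.024*n
for C,r,col in ((M,.0095,(0,0,255)),(M,.023,(0,255,255)),(O-.052*n,.0035,(0,255,0)),(O-.042*n,.008,(0,255,0)),(O,.016,(255,0,0))):
    pts=[(proj(c,C+r*(np.cos(a)*x+np.sin(a)*y))-(x0-.5,y0-.5))*S for a in np.linspace(0,6.3,60)]
    cv2.polylines(cr,[np.int32(pts)],False,col,1)
cv2.imwrite('pics/ov.png',cr); print((T-M)@F, [proj(c,M+1e-3*v)-proj(c,M) for v in (x,y)])
E
```

```text
[0.0001 0.0013 0.0987] [array([ 0.0094, -1.6973]), array([-1.8573, -0.006 ])]
```

View pics/ov.png

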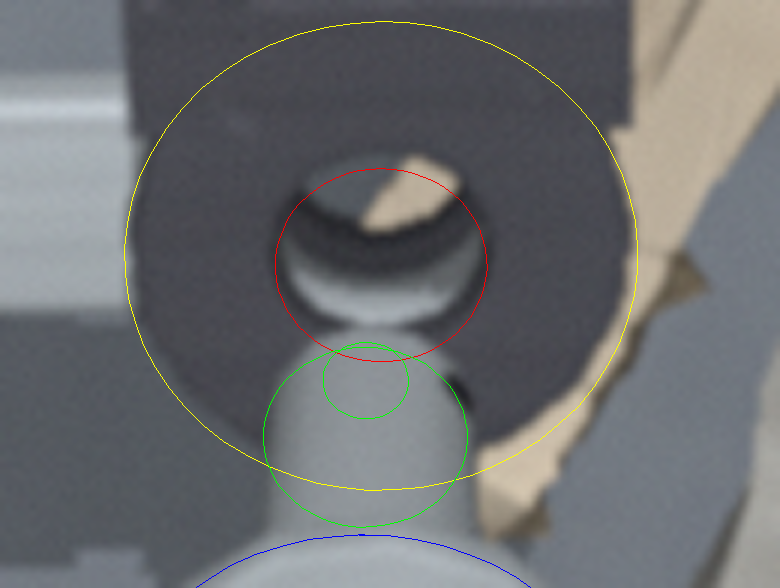

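The overlay shows the hole and the pin tip offset alike, about 1–1.5 mm up-slope, so those cancel. What remains is about 1.1 mm in y, from the arm's own position error. I correct that and insert under force watch.

```bash
python3 - <<'E'
from g import *
p=np.load('p2.npy'); F=frame(p[3]);x,y,n=F.T; M=p[:3]+.0001*-y
nn=Rn.from_rotvec(TL*y).apply(n); q=quat(-nn,-y)
E=lambda:np.round((arm.current_tool_pos()-M)@F*1e3-[0,0,24],2)
print(E())
arm.move_straight(M+(.024+.056)*n,q,v=.08); e=E(); print(e)
off=-(e[0]*x+e[1]*y)*1e-3
arm.move_straight(M+off+(.024+.054)*n,v=.05); print(E(),arm.current_contact_force()@F)
for d in (.040,.030,.020,.010,.0):
    h=arm.move_straight(M+off+(.024+d)*n,v=.05,until_force=15); print(d,h,E(),arm.current_contact_force()@F,arm.current_opening())
    if h: break
print(arm.current_t())
E
```

```text
[ 0.11  1.43 74.7 ]
[-0.42  0.04 55.72]
[ 0.61 -0.02 54.16] [-0.0211 -0.6694 -0.9228]
0.04 False [ 0.06 -0.16 39.66] [-0.9449  0.2796 -1.2716] 0.26021953198368764
0.03 False [ 0.15 -0.09 29.76] [-2.2109  0.5902 -1.7409] 0.2596467018129868
0.02 False [ 0.17 -0.08 19.74] [-0.8241  0.5038 -1.6181] 0.2596211824553077
0.01 False [ 0.17 -0.    9.65] [-2.2483  0.332  -2.3947] 0.26005469789662444
0.0 True [0.19 0.21 0.03] [ 0.3489 -0.5087  8.0477] 0.26151844134123475
17.4333
```

```bash
python3 - <<'E'
from g import *
p=np.load('p2.npy'); F=frame(p[3]);x,y,n=F.T; M=p[:3]
T=arm.current_tool_pos()
print(arm.move_straight(T-.003*n,v=.03,until_force=12),(arm.current_tool_pos()-M)@F*1e3,arm.current_contact_force()@F)
arm.command_gripper(.5); T=arm.current_tool_pos(); arm.move_straight(T+.1*n,v=.12)
c,_=snap('wrist','w5.png'); s,_=snap('side','s5.png')
for a,cc in (('wrist',c),('side',s)): print(a,eyes.pinpoint(a,'pin'),proj(cc,M))
a=cv2.resize(cv2.imread('pics/w5.png')[120:320,200:440],(400,333)); b=cv2.resize(cv2.imread('pics/s5.png')[150:270,260:404],(400,333),interpolation=cv2.INTER_CUBIC)
cv2.imwrite('pics/fin.png',np.hstack([a,b])); print(arm.current_t())
E
```

```text
True [ 0.2663  0.0525 24.0083] [ 1.1223  0.1014 11.8514]
wrist [{'uv': [321.3, 196.6], 'p': 0.77}, {'uv': [62.4, 97.4], 'p': 0.67}] [319.4687 194.4481]
side [{'uv': [347.4, 301.8], 'p': 0.96}, {'uv': [264.9, 250.2], 'p': 0.59}, {'uv': [333.4, 206.0], 'p': 0.46}] [332.8105 204.5298]
19.1583
```

View pics/fin.png

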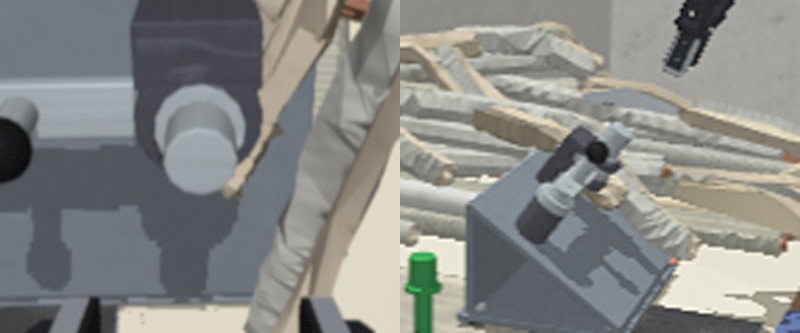

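The pin's collar sits flat on the upper ear, at crop (200,125), the arm is in its yoke, and the gripper is clear.

```bash
python3 -c "
from workcell import arm
print(arm.hand_in())"
```

```text
the job is handed in; nothing more can be done
None
```

The swing arm is in the yoke against its stop, the smaller grey pin is through both ears and the eye with its collar on the upper ear, and I let go and handed in at about 19 s without going near the tape measure, roll or tube cutter.

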